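# Refit a light-box lamp and prove that it holds

## Task

Fit the spare tube lamp into the empty pair of holders in the open light box and press both its ends fully home. Then prove that the holders grip it: take it by the middle, pull straight up with slowly rising force to about 12 N (never beyond 16 N), hold that for a second, ease off and let go, leaving the lamp still fully home. Leave the paint pot, the brush and the cut glass where they are.

Things in the scene. Friction and masses are not known exactly. Their poses are not given: they have to be found in the camera images.
- lamp_mid (a point): Centre of the spare tube lamp, on the tube's axis half-way along: an opal white tube 30 mm in diameter (31 mm at the metal end caps), 300 mm long, 135 to 185 g. x runs along the tube, z is up, away from its two pins. It starts pins down in its cardboard packing, axis 50 mm above the bench. Both ends are alike: it may be turned end for end.
- lamp_end_a (a point): Point on the tube's axis straight above one pin, 115 mm from the middle towards -x of lamp_mid. The tube's top is 15 mm above it: the place to press that end.
- lamp_end_b (a point): The same above the other pin, 115 mm from the middle towards +x of lamp_mid.
- lamp: The spare lamp as a whole; origin 44.5 mm below lamp_mid, level with the tips of its pins, same axes. At each pin there is a round foot 26 mm in diameter, its flat underside 20 mm below the tube's axis, and under it a brass pin 24.5 mm long: a 7 mm neck that ends in a ball 14 mm in diameter.
- seat (a point): Where lamp_mid must be when the lamp is fully home in the empty holders: x along the pair of holders (either way round), z up, 62 mm above the bench. With the lamp home, lamp_end_a and lamp_end_b are level with it and the feet rest on the blocks. Lead in straight from above; the balls enter the mouths when lamp_mid is 24.5 mm above this point.
- lamp_bar (a joint): How far the bar that carries the empty holders has risen on its rubber mounts, in m: 0 with the bar at rest and empty, up positive. It gives well under a millimetre to a firm pull, too little to gauge a force by this reading, which is no truer than the rest; it sinks likewise under a push.
- holder_a (a point): Centre of the mouth of one empty holder, 20 mm below seat, 115 mm from the middle towards -x of seat: a grey block 36 x 36 mm on a bar 306 x 30 mm, with two sprung copper leaves that flare at the mouth and take a ball 2 mm off true. The ball meets them 19 mm above home, needs up to 9 N an end, snaps past 9 mm above home and is drawn down until the foot rests on the block.
- holder_b (a point): The same for the other holder, towards +x of seat. Drawn up, the seated lamp gives a millimetre or two, springily, and goes back home when eased; pulled with somewhere over 20 N it is torn out.
- light_box: The open light box, fixed to the bench: a wooden tray 360 x 280 mm, 84 mm high, walls 12 mm, white floor 6 mm above the bench; origin at the centre of its underside, x along its 360 mm side. Two strips lie along it, 60 mm either side of its middle line: one holds a lamp already, the other is empty; which is which varies.
- packing: Cardboard packing of the spare lamp, fixed to the bench: a strip 330 x 66 mm with two pads 80 mm long and 30 mm high, one about each pin; origin at the centre of its underside, x along the lamp. Between the pads 150 mm of tube is free, with 31 mm of air under it.
- paint_pot: White ceramic paint pot, 68 mm in diameter and 55 mm high, origin at the centre of its underside; to be left alone.
- brush: Paint brush 200 mm long lying on the bench, x along it; to be left alone.
- glass_piece: Cut piece of green glass 100 x 55 x 6 mm flat on the bench, origin at the centre of its underside; to be left alone.

How it is judged (in metres and radians):
On the way, in this order (a step that is already met when the one before it is completed fails the run):
1. The lamp is pressed home in the empty holders, both ends down (z of lamp_end_a in the frame of seat between -0.002 and 0.0015 m and z of lamp_end_b in the frame of seat between -0.002 and 0.0015 m and horizontal distance between lamp_mid and seat below 0.004 m and angle between the x axis of lamp_mid and the x axis of seat, either way round below 0.035 rad), for 0.2 s.
2. The lamp is drawn upwards, both ends together, by a pull of at least 10 N for half a second, and stays in its holders (the bar of the holders rises on its rubber mounts by 0.44 mm or more) (value of joint lamp_bar above 0.00044 m and z of lamp_end_a in the frame of seat between 0.0003 and 0.0045 m and z of lamp_end_b in the frame of seat between 0.0003 and 0.0045 m), for 0.5 s.
At the end, for the whole second after the job is handed in: The lamp is at rest and let go in the holders that were empty: both its ends within 1.5 mm above (2 mm below) their home height, its middle within 4 mm of the seat, in line with the holders within 2 degrees (all of step 1 and linear speed of lamp below 0.02 m/s); the robot touches nothing.
It fails at once if The lamp is pulled with more than 16 N (the bar of the holders rises on its rubber mounts by more than 0.76 mm) (value of joint lamp_bar above 0.00076 m).
It fails at once if The paint pot, the brush or the cut glass is moved by more than 25 mm (distance of any of paint_pot, brush, glass_piece from where it was at the start of the episode above 0.025 m).
It also fails if it takes over 64 s, if anything falls off the work surface, if the arm or the gripper's body presses on something with over 40 N, if the wrist force passes 120 N, or if a joint passes its speed limit or range.

## Robot

A 7-joint arm with a two-finger parallel gripper is mounted at the origin on the work surface. World frame = base frame: x ahead of the robot, y to its left, z up, the work surface at z = 0. Lengths are in mm, angles in rad, forces in N, time in s.
With the tool pointing down it reaches from about 400 to 875 mm from the base axis. Payload 4.4 kg.
Tool frame: the origin (TCP) lies at the very end of the fingers, on their centre line; the grasp point (between the pads) lies behind it (env.pinch_z is the y of the grasp point in the tool frame, in mm); y points along the fingers, x is the direction in which the jaws open and shut, and the axes are right-handed (so a half turn about y gives the same grasp; the last joint's range is limited). The gripper opens to 85 mm and grips with 20 to 120 N. Pads are 22 mm wide; open, the fingers measure 114 mm over their backs; the gripper's body (76 mm by 85 mm) begins 54 mm behind the grasp point. The pads swing forward as they close: fully open they stand 13 mm farther back than shut.
Start: joints at [-1.399, 0.628, 0.038, 1.517, -0.027, 0.996, -0.02], TCP at [153.092, 631.728, 231.313] pointing down, gripper open.
Joint ranges: [-3.06, 3.06], [-0.37, 2.12], [-1.25, 1.32], [0.18, 2.47], [-1.1, 4.24], [0.23, 1.98], [-2.94, 2.94]. Speed limits (rad/s): [2.57, 2.57, 3.14, 3.14, 3.14, 3.14, 3.14].

## Interface

Orientations are given as a unit quaternion [x, y, z, w].
In Python, from cell import env gives the robot as it stands.
- The arm moves only by the tool drive_tool, never from a script. Its argument "motion" is a list that holds one entry, the list of rows, each a list of 7 numbers: the shift along the tool's x, y, z in m, then the turn, a rotation vector about the tool's x, y, z in rad, then the finger opening in m, from 0 to 0.0854. In form: [[[tx, ty, tz, wx, wy, wz, jaw], ...]]. A call has 1 to 8 rows; each row is the pose to reach, as a shift and turn from the pose commanded when the call began, along the tool's axes at that moment; what a row does not reach only later rows make up. A row lasts 1/8 s, in which the tool goes at most 62.5 mm and 10.7 degrees, less where a joint would pass 70% of its speed; a pose out of reach is approached as far as the arm can. A call with a gripper value outside its range is refused whole. The fingers move at their own pace and stop on an object; "force" is the grip in N (left out, the last holds). Time passes only in rows, so rows that repeat a pose let the fingers close. It gives the time, the measured TCP pose, the force and the opening at its end, in the units of the state.
- env.state(): the state, without advancing time (a new reading comes with each control period).
- env.snapshot(name): name is "side" or "top"; returns a dict with "frame" (384x512x3 uint8, blue, green, red), "intrinsics" (3x3 intrinsics, pixels), "dist_coeffs" ([k1, k2, p1, p2, k3] as OpenCV has them; the pictures are not rectified), "position" and "rotation" of the camera in the world. Camera axes: x right, y up, looking along -z (the intrinsics and any distortion apply to the point x, -y, -z); pixel columns grow to the right and rows downward; lengths in mm; the calibration is good to about 2 mm. A picture is of the moment at which its call begins. There is no depth.
- env.sign_off(): hands the job in, once; it reports no verdict.
The state is a dict: "t": time; "q": joint angles; "dq": joint speeds; "joint_torque": joint torques, N m; "position": TCP position; "eef_rot": TCP orientation; "force": force on the tool from outside, world axes, zero at the start; "wrist_torque": the same for the moment, N m; "finger_gap": finger opening in mm.
Only numpy, scipy, OpenCV 4.12 (cv2) and the standard library are available. Lean on these libraries where they do the work, as an engineer would, in place of code of your own. Each camera call takes 0.05 s, during which the arm holds its last target. There are 200 camera calls.

## Working session

There is one attempt and no reset: what is moved stays moved. The work goes in short steps, Python scripts to look and compute and a tool call to move; the robot and the scene stay as the last step left them, time stands still between calls to the robot, and variables do not carry over. Pictures are saved under pics/ and viewed, about 8 in all and at most 12, crops included, and the job is handed in when it is done.

Besides the shell and the picture viewer there is one more tool, called after ">>>" by a JSON object that holds its "name" and its "arguments", one argument or row to a line. drive_tool: Moves the arm, as the interface text tells. Its arguments: {"type":"object","properties":{"motion":{"type":"array","items":{"type":"array","items":{"type":"array","items":{"type":"number"}}}},"force":{"type":"number"}},"required":["motion"]}

```bash
ls; mkdir -p pics
cat > h.py <<'E'
import numpy as np, cv2, json
from cell import env
from scipy.spatial.transform import Rotation as R
def rot(s):
    s=np.array(s); return s if s.shape==(3,3) else R.from_quat(s).as_matrix()
def px2w(s,uv,z):
    uv=np.array(uv,float).reshape(-1,1,2)
    n=cv2.undistortPoints(uv,np.array(s['intrinsics'],float),np.array(s['dist_coeffs'],float)).reshape(-1,2)
    d=np.c_[n[:,0],-n[:,1],-np.ones(len(n))]@rot(s['rotation']).T
    p=np.array(s['position'],float); return p+d*((np.asarray(z)-p[2])/d[:,2])[:,None]
def w2px(s,P):
    P=np.atleast_2d(P).astype(float)
    c=(P-np.array(s['position'],float))@rot(s['rotation'])*[1,-1,-1]
    return cv2.projectPoints(c.reshape(-1,1,3),np.zeros(3),np.zeros(3),np.array(s['intrinsics'],float),np.array(s['dist_coeffs'],float))[0].reshape(-1,2)
E
python3 - <<'E'
from h import *
for n in('top','side'):
    s=env.snapshot(n); cv2.imwrite(f'pics/{n}0.png',s['frame']); cv2.imwrite(f'pics/{n}0b.png',cv2.resize(s['frame'],(800,600),interpolation=cv2.INTER_CUBIC)); print({k:np.round(v,3).tolist() for k,v in s.items() if k!='frame'})
    np.save(f'pics/{n}0.npy',s,allow_pickle=True)
print(env.state(),env.pinch_z)
E
```

```text
pics
{'intrinsics': [[375.455, 0.0, 257.895], [0.0, 375.455, 190.443], [0.0, 0.0, 1.0]], 'dist_coeffs': [-0.02, 0.0, 0.0, 0.0, 0.0], 'position': [504.229, -17.721, 1239.82], 'rotation': [-0.02, 0.019, 0.707, -0.706]}
{'intrinsics': [[408.991, 0.0, 257.909], [0.0, 408.991, 189.445], [0.0, 0.0, 1.0]], 'dist_coeffs': [-0.147, 0.0, 0.0, 0.0, 0.0], 'position': [420.25, -974.363, 681.232], 'rotation': [0.473, -0.042, -0.057, 0.878]}
{'t': 0.1, 'q': array([-1.39881163,  0.62927241,  0.03845602,  1.51823984, -0.02699204,
        0.99633837, -0.0199963 ]), 'dq': array([-0.00044397, -0.00288064, -0.00013005, -0.00204631, -0.00110942,
        0.00084482,  0.00031895]), 'joint_torque': array([ 3.45445951e-03, -5.64515233e+01,  1.23090148e+00, -1.93966770e+01,
        1.14013773e-02,  5.47544769e-03,  1.18989516e-05]), 'position': array([152.95441507, 631.17142559, 230.47811302]), 'eef_rot': array([ 0.5561654 ,  0.43668735, -0.43764025, -0.55538745]), 'force': array([-0.74851555, -0.25081412,  0.15254633]), 'wrist_torque': array([-0.05637093,  0.00129097, -0.00535123]), 'finger_gap': 85.35186802902174} -18.700000000000003
```

View pics/top0b.png

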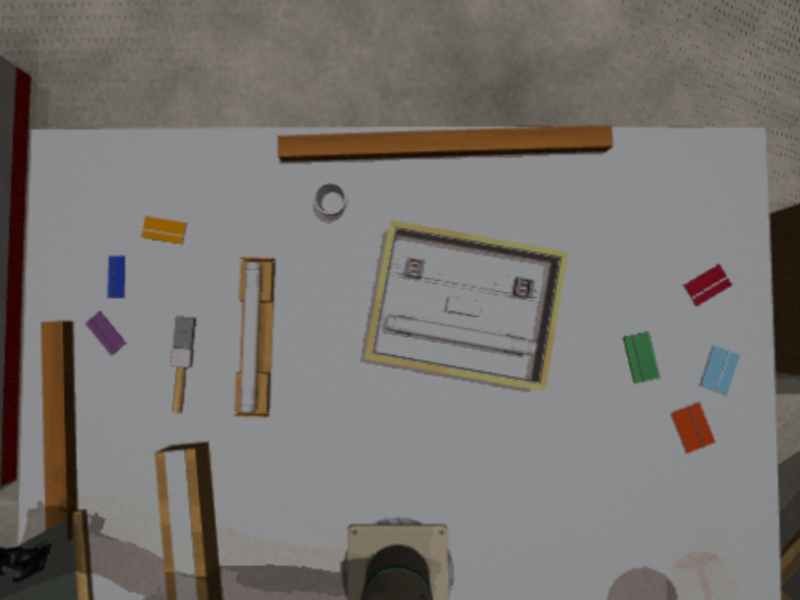

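View pics/side0b.png

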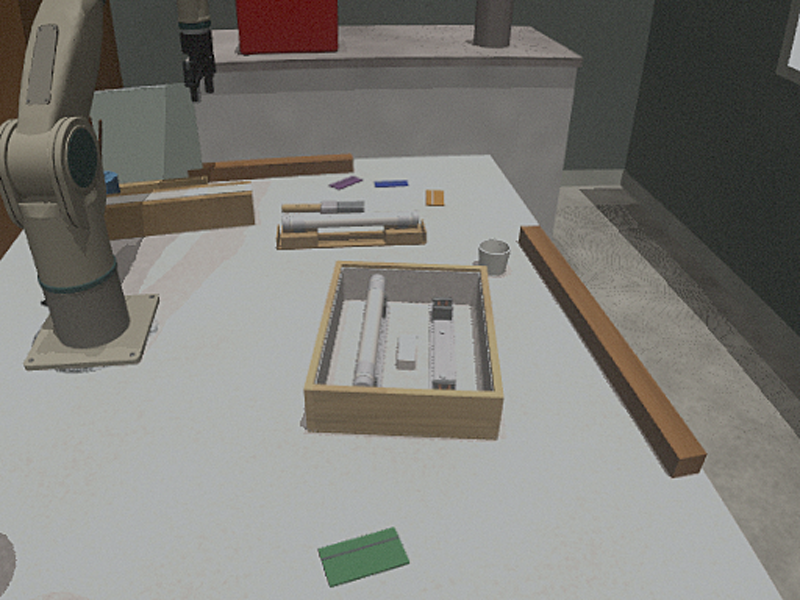

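The top view (at 1.5625x) shows the lamp in its packing from about (252,263) to (248,411). The empty holders are at about (414,268) and (523,288), the fitted lamp at (388,323) to (533,346), and the pot at (330,202). The side view shows the same layout, with the glass at (363,555). Next I'll zoom in for finer measurements.

Run:
```python
from h import *
T=env.snapshot('top');S=env.snapshot('side')
fr=lambda n:np.mean([env.snapshot(n)['frame'].astype(float) for _ in range(6)],0)
t=fr('top');s=fr('side');np.savez('pics/avg.npz',t=t,s=s)
def crop(im,x,y,w,h,k): return cv2.convertScaleAbs(cv2.resize(im[y:y+h,x:x+w],None,fx=k,fy=k,interpolation=cv2.INTER_CUBIC),alpha=1.3)
a=crop(t,232,140,132,112,6);b=crop(s,192,165,132,120,5)
cv2.imwrite('pics/box_t.png',a[:600]); cv2.imwrite('pics/box_s.png',b)
c=np.vstack([cv2.rotate(crop(t,148,160,30,112,6),cv2.ROTATE_90_COUNTERCLOCKWISE),np.zeros((10,672,3),np.uint8),crop(s,172,124,112,40,6)])
cv2.imwrite('pics/lamp.png',c);print(c.shape)
```

```text
(430, 672, 3)
```

View pics/box_t.png

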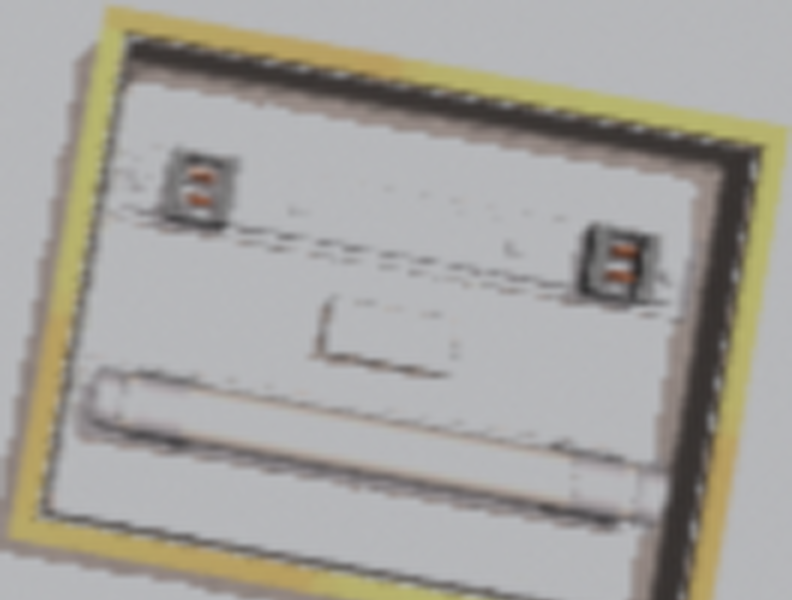

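View pics/box_s.png

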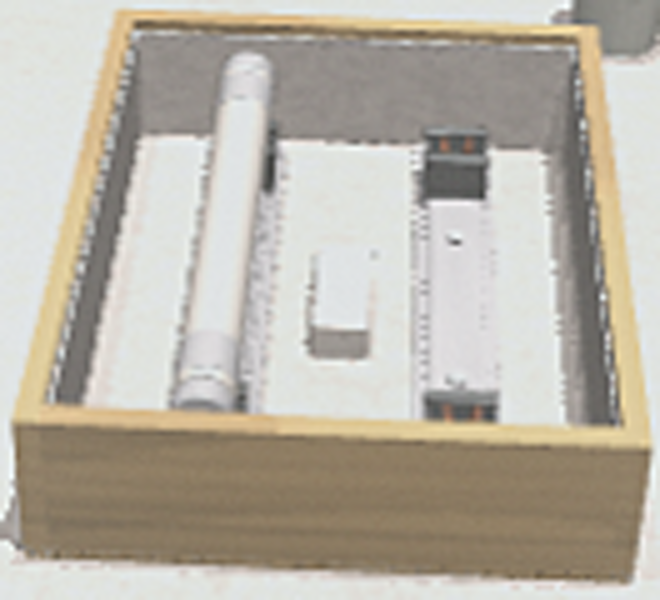

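View pics/lamp.png

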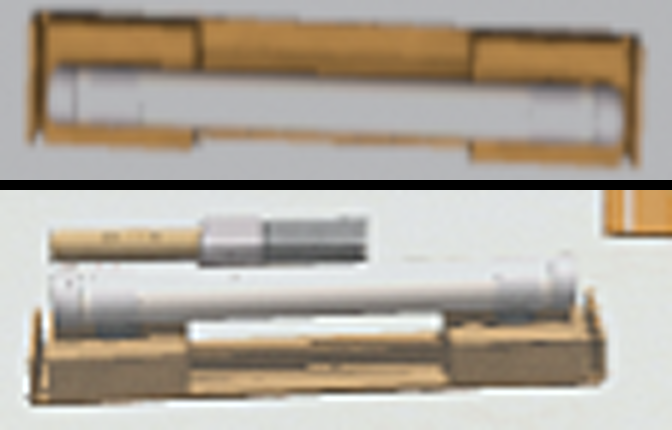

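```bash
cat > m.py <<'E'
from h import *
T=env.snapshot('top');S=env.snapshot('side')
o=lambda u,k,x,y:(np.array(u,float)+.5)/k-.5+[x,y]
a=np.load('pics/avg.npz')
def copper(im,x0,y0,x1,y1,k=1):
    c=im[y0:y1,x0:x1];w=np.clip(c[...,2]-c[...,0]-25,0,None)
    v,u=np.mgrid[y0:y1,x0:x1];return np.array([(u*w).sum(),(v*w).sum()])/w.sum()
hA=copper(a['t'],260,166,271,177);hB=copper(a['t'],330,178,342,190)
print('holders px',hA,hB)
H=px2w(T,[hA,hB],42);print('top holders',H.round(1),np.linalg.norm(H[0]-H[1]))
sB=o([[456,145]],5,192,165);print('side far holder',px2w(S,sB,42).round(1))
C=px2w(T,o([[105,7],[790,128],[8,540]],6,232,140),84);print('box corners',C.round(1),np.linalg.norm(C[0]-C[1]),np.linalg.norm(C[0]-C[2]))
Cs=px2w(S,o([[118,12],[598,28],[15,420],[652,447]],5,192,165),84);print('side corners(+y-x,+y+x,-y-x,-y+x)',Cs.round(1))
r=lambda p:o([[30*6-1-p[1],p[0]]],6,148,160)[0]
L=px2w(T,[r((50,95)),r((622,114))],50);print('lamp top',L.round(1),np.linalg.norm(L[0]-L[1]))
Ls=px2w(S,o([[50,300-190],[575,282-190]],6,172,124),50);print('lamp side',Ls.round(1),np.linalg.norm(Ls[0]-Ls[1]))
for n,P in(('lamp',L),('lampS',Ls),('hold',H)):
    d=P[1]-P[0];print(n,P.mean(0).round(1),np.degrees(np.arctan2(d[1],d[0])).round(2))
s=env.state();print(s['position'],rot(s['eef_rot']).round(3))
E
python3 m.py
```

```text
holders px [264.97461929 171.5499154 ] [335.49216301 183.52560084]
top holders [[ 630.7  -38.1   42. ]
 [ 591.9 -263.7   42. ]] 228.86841695288
side far holder [[634.9 -41.8  42. ]]
box corners [[ 722.5   11.7   84. ]
 [ 659.  -342.2   84. ]
 [ 447.7   61.3   84. ]] 359.53895953607287 279.2181259462881
side corners(+y-x,+y+x,-y-x,-y+x) [[ 452.2   54.9   84. ]
 [ 725.8    6.8   84. ]
 [ 388.4 -293.4   84. ]
 [ 661.  -343.8   84. ]]
lamp top [[642.1 291.8  50. ]
 [340.6 298.2  50. ]] 301.62784719013615
lamp side [[342.9 297.6  50. ]
 [644.1 287.8  50. ]] 301.3873500755203
lamp [491.4 295.   50. ] 178.79
lampS [493.5 292.7  50. ] -1.88
hold [ 611.3 -150.9   42. ] -99.76
[153.06353306 631.73847872 231.33619221] [[ 0.236 -0.    -0.972]
 [ 0.972  0.     0.236]
 [ 0.    -1.     0.   ]]
```

>>> {"name": "drive_tool", "arguments": {
  "motion": [
    [[-0.031,0.01,-0.051,0,-0.03,0,0.07],[-0.062,0.02,-0.102,0,-0.06,0,0.07],[-0.093,0.03,-0.153,0,-0.09,0,0.07],[-0.124,0.04,-0.205,0,-0.12,0,0.07],[-0.155,0.05,-0.256,0,-0.15,0,0.07],[-0.186,0.06,-0.307,0,-0.18,0,0.07],[-0.217,0.07,-0.358,0,-0.2,0,0.07],[-0.2485,0.08,-0.409,0,-0.212,0,0.07]]
  ],
  "force": 80
}}

```text
t: 1.9
position: [493.5, 292.7, 151.2]
eef_rot: [0.506, 0.494, -0.493, -0.506]
force: [0.8, 0.9, -0.6]
finger_gap: 70.2
```

>>> {"name": "drive_tool", "arguments": {
  "motion": [
    [[0,0.02,0,0,0,0,0.07],[0,0.03,0,0,0,0,0.07],[0,0.03,0,0,0,0,0.07]]
  ]
}}

```text
t: 2.28
position: [490.9, 294.7, 120.7]
eef_rot: [-0.506, -0.494, 0.494, 0.506]
force: [0.9, 1.1, 0.1]
finger_gap: 69.8
```

Run:
```python
from h import *
s=env.state();print(s['t'],s['position'],rot(s['eef_rot']).round(4),s['force'],s['finger_gap'])
out=[]
for n,(x,y,w,h) in(('top',(140,150,60,130)),('side',(160,80,140,90))):
    S=env.snapshot(n);f=S['frame'];p=w2px(S,[s['position'],s['position']+[0,0,18.7]]);print(n,p.round(1))
    for q in p: cv2.circle(f,tuple(int(v) for v in q.round()),1,(0,0,255),-1)
    c=cv2.resize(f[y:y+h,x:x+w],None,fx=4,fy=4,interpolation=cv2.INTER_CUBIC);c=cv2.copyMakeBorder(c,0,max(0,520-c.shape[0]),0,0,cv2.BORDER_CONSTANT);out.append(c)
cv2.imwrite('pics/pre.png',np.hstack(out))
```

```text
2.275 [490.85321234 294.72193278 120.74270582] [[ 2.380e-02 -1.700e-03 -9.997e-01]
 [ 9.997e-01 -2.000e-04  2.380e-02]
 [-2.000e-04 -1.000e+00  1.700e-03]] [0.91977844 1.07614762 0.12469062] 69.82156520724689
top [[153.8 215.7]
 [152.1 215.8]]
side [[222.6 121.2]
 [222.5 116. ]]
```

View pics/pre.png

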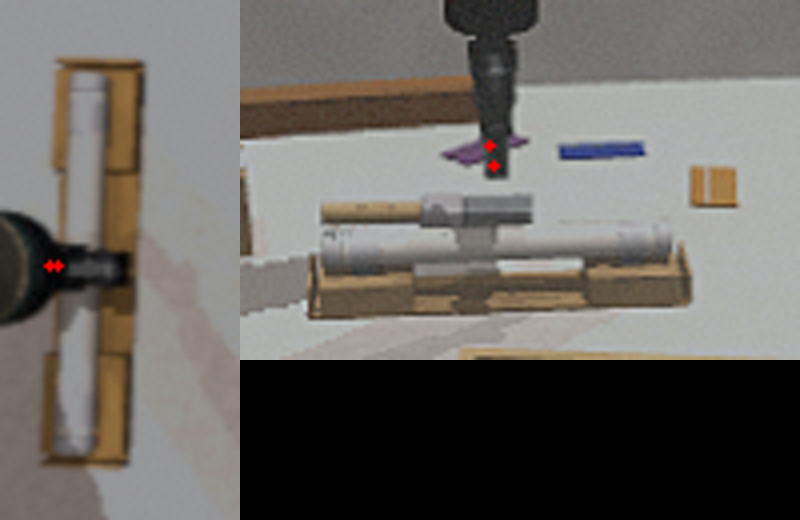

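>>> {"name": "drive_tool", "arguments": {
  "motion": [
    [[0,0.03,0,0,0,0,0.07],[0,0.06,0,0,0,0,0.07],[0,0.08,0,0,0,0,0.07],[0,0.09,0,0,0,0,0.07],[0,0.09,0,0,0,0,0.05],[0,0.09,0,0,0,0,0.03],[0,0.09,0,0,0,0,0.015],[0,0.09,0,0,0,0,0.005]]
  ],
  "force": 60
}}

```text
t: 3.38
position: [492.8, 294.9, 32.6]
eef_rot: [0.506, 0.495, -0.493, -0.506]
force: [-0.8, 0.9, 6.8]
finger_gap: 28.4
```

>>> {"name": "drive_tool", "arguments": {
  "motion": [
    [[0,0,0,0,0,0,0.005],[0,0,0,0,0,0,0.005],[0,0,0,0,0,0,0.005],[0,0,0,0,0,0,0.005]]
  ]
}}

```text
t: 3.88
position: [492.8, 294.9, 32.7]
eef_rot: [0.506, 0.495, -0.493, -0.506]
force: [-0.7, 1.0, 6.5]
finger_gap: 28.4
```

>>> {"name": "drive_tool", "arguments": {
  "motion": [
    [[0,-0.005,0,0,0,0,0.005],[0,-0.015,0,0,0,0,0.005],[0,-0.04,0,0,0,0,0.005],[0,-0.07,0,0,0,0,0.005],[0,-0.1,0,0,0,0,0.005],[0,-0.12,0,0,0,0,0.005],[0,-0.12,0,0,0,0,0.005]]
  ]
}}

```text
t: 4.75
position: [493.0, 294.1, 153.1]
eef_rot: [0.507, 0.495, -0.492, -0.506]
force: [0.1, -0.2, -1.2]
finger_gap: 28.2
```

Run:
```python
from h import *
s=env.state();print(s['t'],s['position'],rot(s['eef_rot']).round(4),s['force'],s['wrist_torque'],s['finger_gap'])
c=s['position']+[0,0,18.7]
u=np.array([1,-.0238,0])
out=[]
for n,(x,y,w,h) in(('top',(130,150,60,130)),('side',(160,70,140,90))):
    S=env.snapshot(n);f=S['frame'].copy();p=w2px(S,[c+150*u,c-150*u,c]);print(n,p.round(1))
    c4=cv2.resize(f[y:y+h,x:x+w],None,fx=4,fy=4,interpolation=cv2.INTER_CUBIC)
    for q in p: cv2.drawMarker(c4,tuple(int(v) for v in ((q-[x,y]+.5)*4)),(0,0,255),0,9,1)
    out.append(cv2.copyMakeBorder(c4,0,max(0,520-c4.shape[0]),0,0,cv2.BORDER_CONSTANT))
cv2.imwrite('pics/lift.png',np.hstack(out))
```

```text
4.75 [492.98905134 294.11951777 153.09252242] [[ 0.0261  0.0029 -0.9997]
 [ 0.9997  0.0016  0.0261]
 [ 0.0017 -1.     -0.0029]] [ 0.11917963 -0.24073197 -1.22370154] [-0.00194251  0.01857425  0.02254201] 28.22533460561646
top [[151.1 162.7]
 [147.1 268.4]
 [149.1 215.2]]
side [[268.1 105.7]
 [177.  108.6]
 [222.9 107. ]]
```

View pics/lift.png

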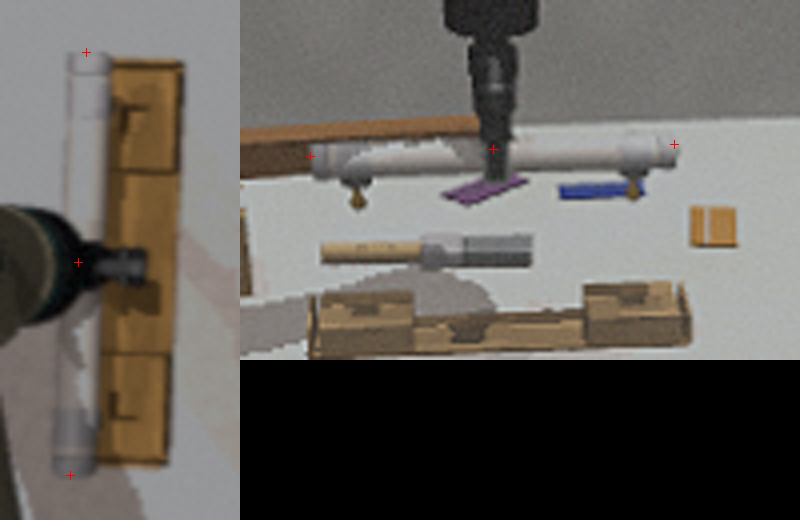

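The lamp is held level, with both pins pointing down. Its ends are at about (88,52) and (75,475) in the top panel, within about 1 px of the prediction. Next I'll carry it over the box.

>>> {"name": "drive_tool", "arguments": {
  "motion": [
    [[-0.015,0,-0.005,0,0.06,0,0.005],[-0.04,0,-0.013,0,0.16,0,0.005],[-0.07,0,-0.021,0,0.28,0,0.005],[-0.105,0,-0.031,0,0.41,0,0.005],[-0.14,0,-0.041,0,0.55,0,0.005],[-0.175,0,-0.051,0,0.69,0,0.005],[-0.205,0,-0.06,0,0.8,0,0.005],[-0.22,0,-0.065,0,0.86,0,0.005]]
  ]
}}

```text
t: 5.85
position: [551.4, 67.9, 151.0]
eef_rot: [0.668, 0.234, -0.235, -0.667]
force: [-0.6, 0.0, -1.4]
finger_gap: 28.4
```

```bash
cat >> h.py <<'E'
def go(x,y,z,yaw):
    """shift (m) and turn to TCP x,y,z with lamp bearing (tool x angle - 90) = yaw deg, tool straight down"""
    s=env.state();Rm=rot(s['eef_rot']);a=np.radians(yaw+90)
    Rt=np.array([[np.cos(a),0,-np.sin(a)],[np.sin(a),0,np.cos(a)],[0,-1,0]])
    print('t',s['t'],'pos',np.round(s['position'],2),'F',s['force'].round(2),'yaw',np.degrees(np.arctan2(Rm[1,0],Rm[0,0])).round(2)-90)
    print('shift',(Rm.T@(np.array([x,y,z])-s['position'])/1e3).round(4),'turn',R.from_matrix(Rm.T@Rt).as_rotvec().round(4))
E
python3 -c "
from h import *
go(611.3,-150.9,151,-100.1)"
```

```text
t 5.85 pos [551.37  67.86 151.03] F [-0.55  0.02 -1.42] yaw -51.29
shift [-0.09    0.0004 -0.2082] turn [ 0.0019  0.8518 -0.0012]
```

>>> {"name": "drive_tool", "arguments": {
  "motion": [
    [[-0.006,0,-0.014,0,0.06,0,0.005],[-0.016,0,-0.038,0,0.16,0,0.005],[-0.029,0,-0.067,0,0.28,0,0.005],[-0.043,0,-0.1,0,0.41,0,0.005],[-0.058,0,-0.134,0,0.55,0,0.005],[-0.073,0,-0.168,0,0.69,0,0.005],[-0.084,0,-0.195,0,0.8,0,0.005],[-0.09,0,-0.208,0,0.852,0,0.005]]
  ]
}}

```text
t: 6.85
position: [613.3, -148.5, 151.2]
eef_rot: [0.705, -0.061, 0.061, -0.704]
force: [0.4, 0.7, -1.2]
finger_gap: 28.3
```

>>> {"name": "drive_tool", "arguments": {
  "motion": [
    [[0,0,0,0,0,0,0.005],[0,0,0,0,0,0,0.005],[0,0,0,0,0,0,0.005]]
  ]
}}

```text
t: 7.22
position: [613.2, -144.0, 151.2]
eef_rot: [-0.704, 0.058, -0.058, 0.705]
force: [0.0, 0.5, -1.7]
finger_gap: 28.3
```

```bash
cat > look.py <<'E'
import sys
from h import *
name,dz=sys.argv[1],float(sys.argv[2])
go(611.3,-150.9,75,-100.1)
s=env.state();c=s['position']+[0,0,dz];Rm=rot(s['eef_rot']);u=Rm[:,2].copy();print('u',u.round(4),'tx',Rm[:,0].round(4))
hx=np.array([[630.7,-38.1,42],[591.9,-263.7,42]])
out=[]
for n,(x,y,w,h) in(('top',(232,130,140,65)),('side',(192,85,140,80))):
    S=env.snapshot(n);f=np.mean([env.snapshot(n)['frame'].astype(float) for _ in range(4)],0)
    k=5;c4=cv2.convertScaleAbs(cv2.resize(f[y:y+h,x:x+w],None,fx=k,fy=k,interpolation=cv2.INTER_CUBIC),alpha=1.2)
    for P,col in((c+150*u,(0,0,255)),(c-150*u,(0,0,255)),(c,(0,0,255)),(c+115*u-[0,0,44.5],(255,0,0)),(c-115*u-[0,0,44.5],(255,0,0)),(hx[0],(0,200,0)),(hx[1],(0,200,0))):
        q=w2px(S,P)[0];cv2.drawMarker(c4,tuple(int(v) for v in ((q-[x,y]+.5)*k)),col,0,9,1)
    out.append(c4[:,:700])
im=np.vstack(out);cv2.imwrite(f'pics/{name}.png',im[:600]);print(im.shape)
E
python3 look.py over 17.5
```

```text
t 7.225 pos [ 613.18 -144.01  151.24] F [ 0.03  0.51 -1.7 ] yaw -99.44
shift [-0.0007  0.0762 -0.0072] turn [-0.0012  0.0116 -0.0005]
u [0.1639 0.9865 0.0012] tx [ 9.865e-01 -1.639e-01 -5.000e-04]
(725, 700, 3)
```

View pics/over.png

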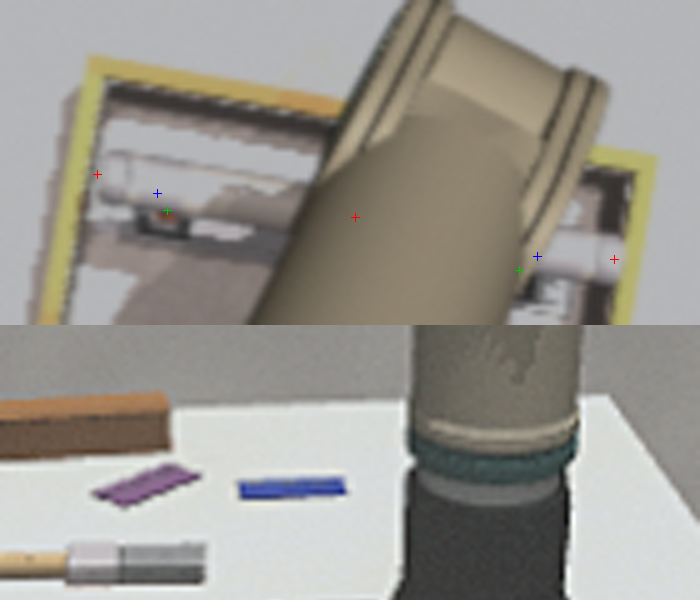

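```bash
sed -i "s/(192,85,140,80)/(200,115,130,110)/; s/c4\[:,:700\]/c4[:,:650]/; s/im\[:600\]/im/; s/k=5/k=5 if n=='top' else 2.4/" look.py
sed -i "s/out.append.*/out.append(c4[:,:650] if n=='top' else cv2.copyMakeBorder(c4,0,0,0,650-c4.shape[1],cv2.BORDER_CONSTANT))/" look.py
python3 - <<'E'
from h import *
for i in range(3): go(611.3,-150.9,151,-100.1); env.snapshot('top')
E
```

```text
t 7.725 pos [ 613.26 -145.75  151.31] F [-0.33 -0.05 -1.5 ] yaw -99.57
shift [-0.0011  0.0003 -0.0054] turn [-0.      0.0092  0.0001]
t 7.775 pos [ 613.2  -145.76  151.27] F [ 0.08 -0.37 -1.32] yaw -99.57
shift [-0.001   0.0003 -0.0054] turn [-0.      0.0093 -0.0001]
t 7.825 pos [ 613.23 -145.79  151.27] F [ 0.18  0.53 -1.77] yaw -99.57
shift [-0.0011  0.0003 -0.0054] turn [ 0.      0.0092 -0.    ]
```

>>> {"name": "drive_tool", "arguments": {
  "motion": [
    [[-0.001,0,-0.005,0,0.009,0,0.005],[-0.001,0.02,-0.005,0,0.009,0,0.005],[-0.001,0.045,-0.005,0,0.009,0,0.005],[-0.001,0.06,-0.005,0,0.009,0,0.005],[-0.001,0.068,-0.005,0,0.009,0,0.005],[-0.001,0.068,-0.005,0,0.009,0,0.005],[-0.001,0.068,-0.005,0,0.009,0,0.005],[-0.001,0.068,-0.005,0,0.009,0,0.005]]
  ]
}}

```text
t: 8.88
position: [612.0, -150.7, 84.0]
eef_rot: [0.704, -0.062, 0.063, -0.704]
force: [0.5, 0.7, -1.9]
finger_gap: 28.4
```

>>> {"name": "drive_tool", "arguments": {
  "motion": [
    [[0,0,0,0,0,0,0.005],[0,0,0,0,0,0,0.005],[0,0,0,0,0,0,0.005]]
  ]
}}

```text
t: 9.25
position: [611.4, -150.5, 83.3]
eef_rot: [0.704, -0.062, 0.062, -0.704]
force: [-0.3, -0.2, -1.8]
finger_gap: 28.4
```

```bash
python3 look.py over2 17.5
```

```text
t 9.25 pos [ 611.43 -150.51   83.35] F [-0.33 -0.23 -1.81] yaw -100.08
shift [-0.0001  0.0083 -0.0004] turn [-0.      0.0003  0.    ]
u [0.175  0.9846 0.    ] tx [ 0.9846 -0.175   0.    ]
(589, 650, 3)
```

View pics/over2.png

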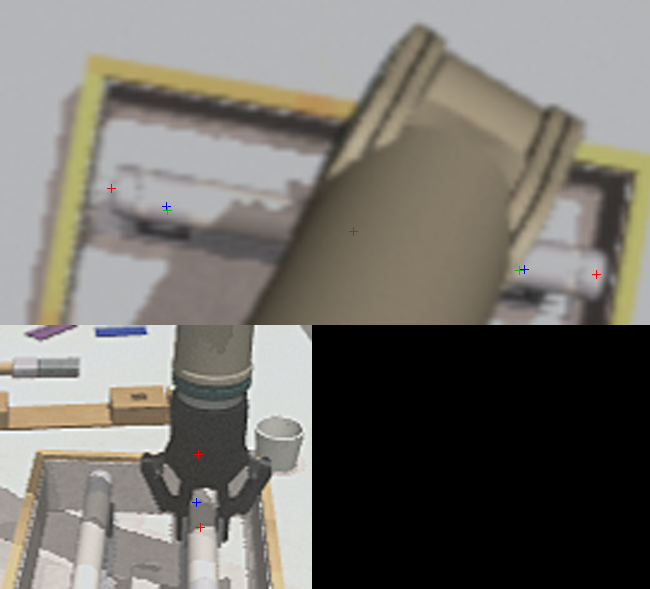

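```bash
cat > strip.py <<'E'
import sys
from h import *
name=sys.argv[1];off=np.array([float(v) for v in sys.argv[2:4]])  # along u, along tx (mm)
s=env.state();Rm=rot(s['eef_rot']);u=Rm[:,2];v=Rm[:,0];c=s['position']+[0,0,17.5]+off[0]*u+off[1]*v
S=env.snapshot('top');f=np.mean([env.snapshot('top')['frame'].astype(float) for _ in range(8)],0)
th=np.linspace(0,2*np.pi,60);ring=15.5*(np.cos(th)[:,None]*v+np.sin(th)[:,None]*[0,0,1])
k=9;out=[]
for (x,y,w,h) in((246,152,44,32),(334,168,44,32)):
    I=cv2.convertScaleAbs(cv2.resize(f[y:y+h,x:x+w],None,fx=k,fy=k,interpolation=cv2.INTER_CUBIC),alpha=1.5,beta=-20)
    for e in(150,-150):
        for e2 in (e,): 
            q=((w2px(S,c+e2*u+ring)-[x,y]+.5)*k).astype(int);cv2.polylines(I,[q],True,(0,0,255),1)
    for sg in(1,-1):
        # silhouette tangent lines of 30 mm tube
        P=[]
        for e in(150,100,-100,-150):
            b=c+e*u; d=np.array(S['position'])-b;d-=d@u*u;D=np.linalg.norm(d);d/=D;n=np.cross(u,d);r=15.
            P.append(b+sg*n*r*np.sqrt(1-(r/D)**2)+d*r*r/D)
        q=((w2px(S,P)-[x,y]+.5)*k).astype(int)
        cv2.line(I,tuple(map(int,q[0])),tuple(map(int,q[1])),(0,0,255),1);cv2.line(I,tuple(map(int,q[2])),tuple(map(int,q[3])),(0,0,255),1)
    out.append(I)
cv2.imwrite(f'pics/{name}.png',np.hstack(out))
# numbers: profiles
def prof(pts): 
    q=w2px(S,pts).astype(np.float32);return cv2.remap(f.astype(np.float32).mean(2),q[:,:1],q[:,1:],cv2.INTER_CUBIC).ravel()
for e in(135,128,-128,-135):
    vv=np.arange(-24,25,1.5);print('lat',e,prof(np.mean([[c+(e+j)*u+t*v for t in vv] for j in(0,)],0)).round().astype(int).tolist())
for sg in(1,-1):
    ee=np.arange(135,166,1.5);print('end',sg,prof(np.array([c+sg*e*u for e in ee])).round().astype(int).tolist())
E
python3 strip.py st1 0 0
```

```text
lat 135 [88, 87, 85, 85, 81, 75, 75, 84, 98, 109, 119, 129, 136, 142, 144, 146, 148, 144, 137, 136, 139, 139, 135, 129, 125, 124, 127, 136, 144, 150, 151, 152, 152]
lat 128 [65, 53, 49, 47, 47, 56, 69, 90, 109, 127, 138, 145, 149, 150, 150, 150, 151, 151, 151, 151, 152, 152, 150, 147, 138, 129, 132, 143, 151, 152, 152, 152, 152]
lat -128 [143, 129, 126, 140, 139, 115, 95, 97, 109, 118, 129, 137, 143, 148, 150, 152, 151, 152, 151, 152, 151, 148, 144, 135, 126, 124, 130, 139, 147, 152, 152, 152, 152]
lat -135 [127, 124, 122, 118, 117, 109, 100, 103, 116, 133, 141, 148, 150, 150, 149, 148, 149, 150, 151, 151, 152, 151, 149, 145, 132, 121, 121, 129, 132, 131, 130, 128, 127]
end 1 [148, 150, 152, 152, 152, 152, 148, 143, 139, 137, 139, 145, 148, 149, 149, 149, 141, 129, 115, 104, 104]
end -1 [149, 146, 141, 137, 136, 139, 144, 149, 151, 152, 152, 145, 136, 113, 92, 81, 91, 98, 92, 94, 106]
```

View pics/st1.png

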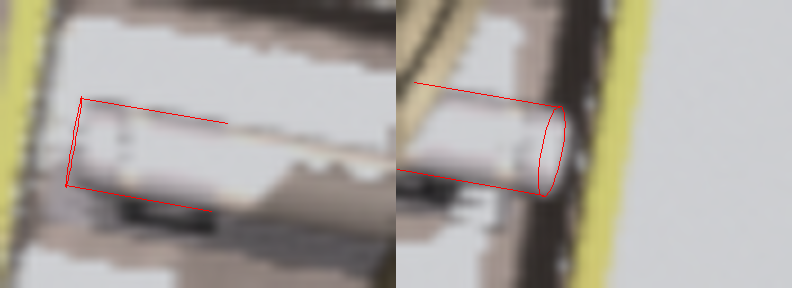

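```bash
cat > seam.py <<'E'
from h import *
s=env.state();Rm=rot(s['eef_rot']);u=Rm[:,2];v=Rm[:,0];c=s['position']+[0,0,17.5]
S=env.snapshot('top');f=np.mean([env.snapshot('top')['frame'].astype(float) for _ in range(10)],0).astype(np.float32).mean(2)
ee=np.arange(88,162,1.0)
def prof(c,sg,vs):
    P=np.array([[c+sg*e*u+t*v+[0,0,np.sqrt(225-t*t)] for e in ee] for t in vs]).reshape(-1,3)
    q=w2px(S,P).astype(np.float32);return cv2.remap(f,q[:,:1],q[:,1:],cv2.INTER_CUBIC).reshape(len(vs),-1).mean(0)
a=prof(c,1,range(-5,6));b=prof(c,-1,range(-5,6))
print(a.round().astype(int).tolist());print(b.round().astype(int).tolist())
for lo,hi in((40,58),(52,68)):
    for nm,p in(('+',a),('-',b)):
        i=lo+np.argmin(p[lo:hi]);w=np.clip(p[i-5:i+6].max()-p[i-5:i+6],0,None);print(nm,ee[i],((ee[i-5:i+6]*w).sum()/w.sum()).round(2))
E
python3 seam.py
```

```text
[152, 152, 152, 151, 151, 151, 152, 152, 152, 152, 152, 151, 151, 151, 151, 151, 151, 152, 152, 151, 151, 151, 151, 151, 151, 151, 151, 151, 151, 151, 151, 151, 151, 151, 151, 151, 152, 152, 152, 152, 150, 148, 146, 143, 140, 139, 140, 143, 147, 150, 151, 151, 151, 151, 151, 149, 146, 143, 139, 135, 134, 134, 138, 142, 146, 147, 147, 146, 144, 142, 138, 131, 122, 113]
[81, 80, 80, 81, 86, 94, 104, 114, 123, 127, 130, 132, 132, 132, 133, 135, 139, 143, 146, 148, 150, 151, 151, 151, 151, 151, 151, 151, 152, 152, 152, 151, 151, 151, 151, 151, 151, 151, 151, 151, 150, 150, 150, 150, 150, 149, 147, 144, 141, 140, 140, 142, 145, 147, 149, 150, 151, 152, 152, 150, 145, 139, 126, 111, 94, 80, 74, 76, 80, 82, 82, 85, 93, 103]
+ 133.0 132.78
- 137.0 137.36
+ 148.0 148.16
- 154.0 155.13
```

>>> {"name": "drive_tool", "arguments": {
  "motion": [
    [[0.0005,0,0.002,0,0,0,0.005],[0.0005,0.006,0.002,0,0,0,0.005],[0.0005,0.01,0.002,0,0,0,0.005],[0.0005,0.014,0.002,0,0,0,0.005],[0.0005,0.017,0.002,0,0,0,0.005],[0.0005,0.019,0.002,0,0,0,0.005],[0.0005,0.02,0.002,0,0,0,0.005],[0.0005,0.02,0.002,0,0,0,0.005]]
  ],
  "force": 80
}}

```text
t: 11.75
position: [613.5, -149.0, 63.8]
eef_rot: [0.705, -0.061, 0.063, -0.704]
force: [3.2, -0.8, 0.1]
finger_gap: 28.1
```

```bash
python3 -c "
from h import *
go(611.5,-148.5,44.5,-100.1);print(env.state()['wrist_torque'])"; python3 seam.py | tail -4
```

```text
t 11.75 pos [ 613.5  -149.01   63.77] F [ 3.25 -0.8   0.06] yaw -100.09
shift [-0.0021  0.0193  0.0002] turn [0.0004 0.0002 0.0026]
[-0.14039491 -0.81023906 -0.0376899 ]
+ 133.0 132.83
- 137.0 137.45
+ 148.0 147.9
- 155.0 156.37
```

>>> {"name": "drive_tool", "arguments": {
  "motion": [
    [[0.001,0,0,0,0,0,0.005],[0.002,0,0,0,0,0,0.005],[0.002,0,0,0,0,0,0.005],[0.002,0,0,0,0,0,0.005]]
  ]
}}

```text
t: 12.8
position: [613.8, -148.9, 63.1]
eef_rot: [-0.704, 0.063, -0.062, 0.704]
force: [2.3, -1.0, 1.5]
finger_gap: 27.4
```

```bash
python3 -c "
from h import *
go(611.5,-148.5,44.5,-100.1);print(env.state()['wrist_torque'])"
```

```text
t 12.8 pos [ 613.78 -148.89   63.15] F [ 2.31 -1.01  1.53] yaw -100.1
shift [-0.0023  0.0186 -0.    ] turn [-0.0002  0.     -0.0009]
[-0.15109975 -0.62600653 -0.12581747]
```

>>> {"name": "drive_tool", "arguments": {
  "motion": [
    [[0.001,0.001,0,0,0,0,0.005],[0.001,0.002,0,0,0,0,0.005],[0.001,0.003,0,0,0,0,0.005],[0.001,0.004,0,0,0,0,0.005],[0.001,0.005,0,0,0,0,0.005],[0.001,0.006,0,0,0,0,0.005]]
  ]
}}

```text
t: 13.55
position: [614.4, -149.0, 58.2]
eef_rot: [-0.704, 0.063, -0.062, 0.705]
force: [-2.2, 1.1, 12.4]
finger_gap: 28.1
```

```bash
python3 -c "
from h import *
go(611.5,-148.5,44.5,-100.1);print(env.state()['wrist_torque'])"
```

```text
t 13.55 pos [ 614.43 -149.02   58.17] F [-2.2   1.06 12.42] yaw -100.09
shift [-0.003   0.0137 -0.    ] turn [-0.0006  0.0001 -0.0014]
[ 0.11843005  0.50817094 -0.13037225]
```

>>> {"name": "drive_tool", "arguments": {
  "motion": [
    [[-0.001,0.002,0,0,0,0,0.005],[-0.001,0.004,0,0,0,0,0.005],[-0.001,0.006,0,0,0,0,0.005],[-0.001,0.008,0,0,0,0,0.005],[-0.001,0.009,0,0,0,0,0.005],[-0.001,0.01,0,0,0,0,0.005],[-0.001,0.011,0,0,0,0,0.005],[-0.001,0.012,0,0,0,0,0.005]]
  ]
}}

```text
t: 14.55
position: [613.9, -148.9, 44.7]
eef_rot: [0.704, -0.062, 0.062, -0.704]
force: [1.5, -0.8, 3.6]
finger_gap: 27.6
```

```bash
python3 -c "
from h import *
go(611.5,-148.5,44.5,-100.1);print(env.state()['wrist_torque'])"
```

```text
t 14.55 pos [ 613.89 -148.89   44.66] F [ 1.49 -0.77  3.63] yaw -100.08
shift [-0.0024  0.0002 -0.    ] turn [ 0.0001  0.0003 -0.0007]
[-0.35749746 -0.32692409 -0.13153993]
```

>>> {"name": "drive_tool", "arguments": {
  "motion": [
    [[0,0.002,0,0,0,0,0.005],[0,0.004,0,0,0,0,0.005],[0,0.004,0,0,0,0,0.005],[0,0.004,0,0,0,0,0.005]]
  ]
}}

```text
t: 15.05
position: [614.0, -148.9, 43.5]
eef_rot: [-0.704, 0.062, -0.062, 0.705]
force: [-4.6, 1.6, 19.5]
finger_gap: 28.1
```

```bash
python3 -c "
from h import *
go(611.5,-148.5,44.5,-100.1);print(env.state()['wrist_torque'])"; python3 seam.py|tail -4
```

```text
t 15.05 pos [ 613.96 -148.94   43.54] F [-4.56  1.61 19.55] yaw -100.09
shift [-0.0025 -0.001   0.    ] turn [-0.0009  0.0002 -0.0003]
[ 0.18343644  0.88906996 -0.04108639]
+ 145.0 147.16
- 137.0 137.39
+ 148.0 148.31
- 155.0 156.65
```

>>> {"name": "drive_tool", "arguments": {
  "motion": [
    [[0,-0.003,0,0,0,0,0.005],[0,-0.005,0,0,0,0,0.005],[0,-0.005,0,0,0,0,0.045],[0,-0.005,0,0,0,0,0.06],[0,-0.005,0,0,0,0,0.06],[0,-0.005,0,0,0,0,0.06],[0,-0.025,0,0,0,0,0.06],[0,-0.055,0,0,0,0,0.06]]
  ]
}}

```text
t: 16.6
position: [613.8, -149.0, 97.2]
eef_rot: [-0.704, 0.063, -0.062, 0.704]
force: [0.3, 1.2, 0.7]
finger_gap: 59.8
```

>>> {"name": "drive_tool", "arguments": {
  "motion": [
    [[0,0,0.03,0,0,0,0.04],[0,0,0.07,0,0,0,0.01],[0,0,0.105,0,0,0,0],[0,0,0.115,0,0,0,0],[0,0,0.115,0,0,0,0],[0,0,0.115,0,0,0,0]]
  ]
}}

```text
t: 17.35
position: [634.2, -38.3, 96.8]
eef_rot: [0.705, -0.063, 0.063, -0.704]
force: [0.4, -0.7, 0.1]
finger_gap: 0.4
```

```bash
python3 -c "
from h import *
c=np.array([613.5,-148.9]);u=np.array([.175,.9845])
go(*(c+115*u),78,-100.1);print(env.state()['finger_gap'])"
```

```text
t 17.35 pos [634.16 -38.27  96.82] F [ 0.43 -0.7   0.06] yaw -100.23
shift [-0.001   0.0188  0.0025] turn [ 0.0016 -0.0022  0.0006]
0.40782199959370924
```

Now I'll press end A and read the height where the fingers meet it.

>>> {"name": "drive_tool", "arguments": {
  "motion": [
    [[-0.001,0.01,0.001,0,0,0,0],[-0.001,0.016,0.001,0,0,0,0],[-0.001,0.019,0.001,0,0,0,0],[-0.001,0.021,0.001,0,0,0,0],[-0.001,0.023,0.001,0,0,0,0],[-0.001,0.023,0.001,0,0,0,0]]
  ]
}}

```text
t: 18.1
position: [634.3, -35.2, 75.8]
eef_rot: [-0.704, 0.062, -0.063, 0.704]
force: [-3.5, 1.0, 16.9]
finger_gap: -0.1
```

>>> {"name": "drive_tool", "arguments": {
  "motion": [
    [[0,-0.012,0,0,0,0,0],[0,-0.024,-0.02,0,0,0,0],[0,-0.024,-0.07,0,0,0,0],[0,-0.024,-0.12,0,0,0,0],[0,-0.024,-0.17,0,0,0,0],[0,-0.024,-0.21,0,0,0,0],[0,-0.024,-0.23,0,0,0,0],[0,-0.024,-0.23,0,0,0,0]]
  ]
}}

```text
t: 19.1
position: [592.5, -263.1, 97.4]
eef_rot: [0.705, -0.063, 0.063, -0.704]
force: [0.2, 1.6, 0.2]
finger_gap: -0.1
```

>>> {"name": "drive_tool", "arguments": {
  "motion": [
    [[0,0.01,0,0,0,0,0],[0,0.017,0,0,0,0,0],[0,0.02,0,0,0,0,0],[0,0.022,0,0,0,0,0],[0,0.024,0,0,0,0,0],[0,0.024,0,0,0,0,0]]
  ]
}}

```text
t: 19.85
position: [594.7, -259.0, 75.8]
eef_rot: [-0.704, 0.061, -0.062, 0.705]
force: [-3.0, 4.7, 17.2]
finger_gap: 0.4
```

>>> {"name": "drive_tool", "arguments": {
  "motion": [
    [[0,-0.012,0,0,0,0,0],[0,-0.028,0,0,0,0,0.03],[0,-0.028,0.03,0,0,0,0.06],[0,-0.028,0.07,0,0,0,0.06],[0,-0.028,0.1,0,0,0,0.06],[0,-0.028,0.112,0,0,0,0.06],[0,-0.028,0.112,0,0,0,0.06],[0,-0.028,0.112,0,0,0,0.06]]
  ]
}}

```text
t: 20.85
position: [612.5, -153.1, 101.6]
eef_rot: [0.705, -0.063, 0.063, -0.704]
force: [0.6, -1.0, 0.4]
finger_gap: 59.8
```

>>> {"name": "drive_tool", "arguments": {
  "motion": [
    [[0,0,0,0,0,0,0.06],[0,0,0,0,0,0,0.06]]
  ]
}}

```text
t: 21.1
position: [612.6, -151.9, 101.3]
eef_rot: [0.704, -0.063, 0.063, -0.704]
force: [0.8, -0.6, 0.8]
finger_gap: 59.8
```

```bash
python3 -c "
from h import *
go(613.9,-148.9,44.5,-100.1);F=[]
for i in range(12): F.append(env.state()['force']);env.snapshot('top')
print(np.mean(F,0).round(2),np.std(F,0).round(2),env.state()['finger_gap'])
go(613.9,-148.9,44.5,-100.1)"
```

```text
t 21.1 pos [ 612.64 -151.87  101.3 ] F [ 0.75 -0.6   0.83] yaw -100.17
shift [0.0007 0.0568 0.0032] turn [ 0.0004 -0.0012 -0.    ]
[-0.24  0.03  0.19] [0.66 0.62 0.51] 59.74140910747295
t 21.7 pos [ 612.88 -150.76  101.27] F [-0.15 -0.18 -0.18] yaw -100.08
shift [0.0007 0.0568 0.002 ] turn [ 0.      0.0004 -0.0001]
```

>>> {"name": "drive_tool", "arguments": {
  "motion": [
    [[0.001,0.015,0.002,0,0,0,0.06],[0.001,0.035,0.002,0,0,0,0.06],[0.001,0.05,0.002,0,0,0,0.06],[0.001,0.056,0.002,0,0,0,0.06],[0.001,0.056,0.002,0,0,0,0.06],[0.001,0.056,0.002,0,0,0,0.04],[0.001,0.056,0.002,0,0,0,0.02],[0.001,0.056,0.002,0,0,0,0.005]]
  ],
  "force": 60
}}

```text
t: 22.7
position: [614.6, -149.1, 46.1]
eef_rot: [0.704, -0.062, 0.063, -0.704]
force: [0.2, -0.0, 2.7]
finger_gap: 28.3
```

>>> {"name": "drive_tool", "arguments": {
  "motion": [
    [[0,0,0,0,0,0,0.005],[0,0,0,0,0,0,0.005],[0,0,0,0,0,0,0.005]]
  ]
}}

```text
t: 23.08
position: [614.6, -149.2, 45.9]
eef_rot: [0.704, -0.062, 0.063, -0.704]
force: [-1.0, -0.0, 6.3]
finger_gap: 27.9
```

```bash
cat > f.py <<'E'
from h import *
F=[];Z=[]
for i in range(10): s=env.state();F.append(s['force']);Z.append(s['position']);env.snapshot('top')
print('t',s['t'],'F',np.mean(F,0).round(2),'first/last z',np.round([F[0][2],F[-1][2]],2),'pos',np.mean(Z,0).round(2),'gap',round(s['finger_gap'],1),'tq',s['wrist_torque'].round(2))
E
python3 f.py
```

```text
t 23.525 F [-0.75  0.09  5.93] first/last z [6.27 6.26] pos [ 614.63 -149.16   45.91] gap 28.4 tq [ 0.04  0.19 -0.01]
```

>>> {"name": "drive_tool", "arguments": {
  "motion": [
    [[0,-0.0005,0,0,0,0,0.005],[0,-0.001,0,0,0,0,0.005],[0,-0.0015,0,0,0,0,0.005],[0,-0.002,0,0,0,0,0.005],[0,-0.002,0,0,0,0,0.005],[0,-0.002,0,0,0,0,0.005]]
  ]
}}

```text
t: 24.32
position: [614.2, -148.9, 46.9]
eef_rot: [0.704, -0.062, 0.062, -0.704]
force: [1.3, -0.5, -6.1]
finger_gap: 28.3
```

```bash
python3 f.py
```

```text
t 24.775 F [ 2.45 -0.78 -6.16] first/last z [-6.11 -6.43] pos [ 614.2  -148.94   47.05] gap 28.3 tq [-0.23 -0.62 -0.08]
```

>>> {"name": "drive_tool", "arguments": {
  "motion": [
    [[0,-0.0002,0,0,0,0,0.005],[0,-0.0004,0,0,0,0,0.005],[0,-0.0006,0,0,0,0,0.005],[0,-0.0008,0,0,0,0,0.005]]
  ]
}}

```text
t: 25.32
position: [614.1, -148.9, 47.8]
eef_rot: [-0.704, 0.062, -0.062, 0.704]
force: [4.4, -1.2, -10.1]
finger_gap: 28.0
```

```bash
python3 f.py
```

```text
t 25.775 F [  3.3   -1.27 -11.25] first/last z [-10.15 -11.86] pos [ 614.09 -148.87   47.85] gap 28.3 tq [-0.2  -0.8  -0.05]
```

>>> {"name": "drive_tool", "arguments": {
  "motion": [
    [[0,-0.0001,0,0,0,0,0.005],[0,-0.0002,0,0,0,0,0.005],[0,-0.0002,0,0,0,0,0.005],[0,-0.0002,0,0,0,0,0.005]]
  ]
}}

```text
t: 26.32
position: [614.1, -148.9, 48.2]
eef_rot: [-0.704, 0.062, -0.062, 0.704]
force: [3.0, -1.0, -12.4]
finger_gap: 28.3
```

```bash
python3 f.py;python3 f.py
```

```text
t 26.775 F [  3.02  -0.53 -13.26] first/last z [-12.45 -14.08] pos [ 614.11 -148.89   48.19] gap 28.0 tq [-0.08 -0.82 -0.04]
t 27.275 F [  3.32  -0.47 -13.42] first/last z [-13.5  -13.38] pos [ 614.13 -148.88   48.23] gap 28.3 tq [-0.05 -0.78 -0.05]
```

>>> {"name": "drive_tool", "arguments": {
  "motion": [
    [[0,0.0004,0,0,0,0,0.005],[0,0.0008,0,0,0,0,0.005],[0,0.0013,0,0,0,0,0.005],[0,0.0018,0,0,0,0,0.005],[0,0.0023,0,0,0,0,0.005],[0,0.0028,0,0,0,0,0.005],[0,0.003,0,0,0,0,0.005],[0,0.003,0,0,0,0,0.005]]
  ]
}}

```text
t: 28.32
position: [614.4, -149.4, 46.0]
eef_rot: [0.704, -0.062, 0.062, -0.704]
force: [-1.2, 0.9, 5.0]
finger_gap: 28.0
```

```bash
python3 f.py
```

```text
t 28.775 F [-1.4   0.43  5.52] first/last z [5.03 6.24] pos [ 614.42 -149.35   45.94] gap 28.3 tq [ 0.07  0.24 -0.02]
```

>>> {"name": "drive_tool", "arguments": {
  "motion": [
    [[0,-0.0005,0,0,0,0,0.03],[0,-0.0005,0,0,0,0,0.06],[0,-0.0005,0,0,0,0,0.06],[0,-0.0005,0,0,0,0,0.06],[0,-0.02,0,0,0,0,0.06],[0,-0.06,0,0,0,0,0.06],[0,-0.11,0,0,0,0,0.06],[0,-0.14,0,0,0,0,0.06]]
  ]
}}

```text
t: 29.82
position: [615.3, -149.7, 189.4]
eef_rot: [0.705, -0.061, 0.064, -0.704]
force: [0.6, -0.1, -0.3]
finger_gap: 59.8
```

>>> {"name": "drive_tool", "arguments": {
  "motion": [
    [[0,-0.02,0.02,0,0,0,0.06],[0,-0.02,0.07,0,0,0,0.06],[0,-0.02,0.12,0,0,0,0.06],[0,-0.02,0.17,0,0,0,0.06],[0,-0.02,0.22,0,0,0,0.06],[0,-0.02,0.25,0,0,0,0.06],[0,-0.02,0.25,0,0,0,0.06]]
  ]
}}

```text
t: 30.7
position: [658.2, 101.4, 206.2]
eef_rot: [-0.704, 0.06, -0.06, 0.705]
force: [-0.8, -0.2, 0.5]
finger_gap: 59.9
```

Run:
```python
from h import *
print(env.state()['position'],env.state()['force'].round(1))
c=np.array([613.5,-148.9,62]);u=np.array([.175,.9845,0]);v=np.array([.9845,-.175,0]);out=[]
for n,(x,y,w,h),k in(('top',(232,135,132,110),4),('side',(192,155,132,125),4)):
    S=env.snapshot(n);f=np.mean([env.snapshot(n)['frame'].astype(float) for _ in range(4)],0)
    I=cv2.convertScaleAbs(cv2.resize(f[y:y+h,x:x+w],None,fx=k,fy=k,interpolation=cv2.INTER_CUBIC),alpha=1.2)
    out.append(I[:, :400] if n=='side' else I)
H=max(i.shape[0] for i in out);im=np.hstack([cv2.copyMakeBorder(i,0,H-i.shape[0],0,0,0) for i in out]);im=cv2.resize(im,None,fx=800/im.shape[1],fy=800/im.shape[1]);cv2.imwrite('pics/end.png',im);print(im.shape)
```

```text
[658.15025948 101.36645971 206.23573055] [-0.8 -0.2  0.5]
(431, 800, 3)
```

View pics/end.png

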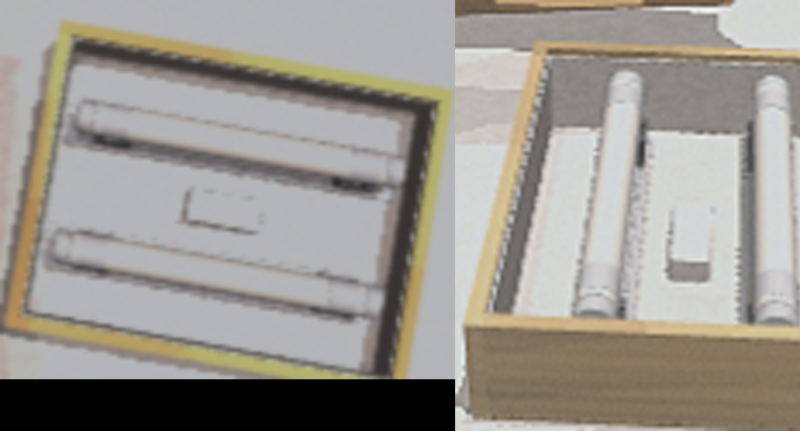

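The final picture shows both lamps parallel and level. The spare runs from about (78,118) to (403,170) in the top panel and looks just like the original one, with nothing touching it. I'm handing in.

```bash
python3 -c "
from h import *
print(env.state()['dq'].round(3)); print(env.sign_off())"
```

```text
[-0.006  0.004 -0.003 -0.001 -0.001 -0.    -0.001]
the job is handed in; nothing more can be done
None
```

The spare lamp is in the empty holders with both ends home, it passed the pull test, and I let go and handed the job in at about 31 s.

- **Fitting:** the lamp snapped in at the expected height. Pressing each end with about 17 N stopped both at TCP z = 75.8 mm. A lamp that is home has its top at 77 mm, and the bar sinks a little under that push.
- **Pull test:** I gripped the middle and raised the pull in steps to about 13.4 N, averaged over repeated force readings. That is a little over the 12 N target, and the highest single printed reading was 14.1 N. I held it for about a second, then eased off, and the tool came back to its starting height of 45.9 mm with about the same light push.
- **Last check:** the final pictures show the spare level and parallel to the other lamp, with the arm clear. I kept clear of the pot, brush and glass; the last picture was cropped to the box, so it does not show them.
- **Disagreements:** the side camera read 2–4 mm differently from the top camera and the robot. The holders sat about 2 mm further in x than the top camera showed, so I shifted the lamp by the sideways force while leading it in.
- **Not checked directly:** I never read the bar's rise, so the pull rests on the wrist force alone.

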